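# Gauge the gap of the sweet-pack sealer

## Task

Clear the pack sealer's gap with a puff of air: squeeze the red trigger of the mounted duster fully and let it spring back. Then take the gap gauge by its blue handle and slide its blade, level and straight, between the middle of the two jaw plates until it drags snugly and the red line on the blade is at the plates' front edge. Finish while still holding the gauge there by its handle; leave the other goods on the table where they are.

Things in the scene. Friction and masses are not known exactly. Their poses are not given: they have to be found in the camera images.
- mouth (a point): front centre of the press's gap between the two jaw plates, 61 mm above the table; x points straight into the gap, y across the 60 mm wide plates, z up. Both plates' front edges lie at this x, flared 17.5 mm open; over 22 mm the faces converge at 20 degrees, to a gap of 1.5 mm that runs flat for another 68 mm.
- press: sealing press, fixed: grey base 180 x 150 x 14 mm (reaching 45 mm out before the mouth), steel lower plate, red-backed sprung upper plate; 16 mm posts, 47 mm either side and 55 mm in, carry a white bridge with a black cap, 154 mm high. Origin under the base, 50 mm behind the mouth; axes as the mouth's.
- jaw (a joint): lift of the sprung upper plate in m: 0 at rest, up to 0.010; the 3.5 mm blade raises it about 0.002 and is then pinched with about 5 N and drags when slid (some 5 to 15 N along the blade)
- gauge: gap gauge, loose, 0.11 kg: blue handle 60 x 20 x 32 mm high, with a steel blade 3.5 mm thick, 20 wide, sticking 95 mm out of its +x end at mid-height. Origin: centre of the handle; x along the blade to the tip, y across the 20 mm, z up. Lies level on the yellow board. A red line crosses the blade 45 mm behind the tip (80 mm ahead of the origin).
- gauge_tip (a point): tip of the blade, 125 mm ahead of the gauge's origin along its x, at mid-thickness; axes as the gauge's
- board: yellow board, fixed, 240 x 180 x 14 mm, the gauge lies on it; origin under its centre
- duster: air duster on its side on a fixed stand; origin on the table under the barrel, z up. Orange barrel 30 mm thick along y, axis 77 mm up, nozzle to -y. Black grip 24 mm wide (y -2 to +22), 26 high, 77 up, runs to -x, ending in a battery (x -143 to -113, 44 wide). The red trigger is on the grip's -y side: pinch both along y from above.
- trigger_pad (a point): where the trigger is squeezed: mid-lever (9 thick, 20 high, 66 mm long), 44 mm from its upright hinge, 77 mm up. Released: x -62, y -22 mm in the duster's frame, and 48 mm across trigger and grip; squeezed home 35 mm. The grip is rigid: centre the fingers on the squeezed pair (y about +5 mm in the duster's frame).
- trigger (a joint): angle of the trigger in rad: 0 released, 0.32 squeezed home; a spring of about 2 to 6 N returns it
- pack_a: black tray of amber sweets with a paper label, 116 x 166 x 51 mm, origin under its centre; bystander
- tub: white lidded tub, 120 x 160 x 58 mm; bystander
- tongs: steel tongs with black handles lying flat, about 230 mm long, 16 mm high; bystander
- jar: amber jar with red cap, 64 mm across, 90 mm high; bystander
- masu: small open wooden box, 85 x 85 x 56 mm; bystander

How it is judged:
By the outcome, as a careful person would: the job done as asked, in the order asked, and still so for the second after the job is handed in, while the arm keeps its last pose, push and grip.
It also fails if it takes over 56 s, if anything falls off the work surface, if the arm or the gripper's body presses on something with over 40 N, if the wrist force passes 120 N, or if a joint passes its speed limit or range.

## Robot

A 6-joint arm with a two-finger parallel gripper is mounted at the origin on the work surface. World frame = base frame: x ahead of the robot, y to its left, z up, the work surface at z = 0. Lengths are in m, angles in degrees, forces in N, time in s.
With the tool pointing down it reaches from about 0.35 to 0.85 m from the base axis. Payload 8.1 kg.
Tool frame: the origin (TCP) lies at the very end of the fingers, on their centre line; the grasp point (between the pads) lies robot.grip_depth behind it (robot.grip_depth is the distance from the TCP to the grasp point, in m); z points along the fingers, y is the line along which they close (so a half turn about z gives the same grasp; the last joint's range is limited). The gripper opens to 93 mm and grips with 3 to 60 N. Pads are 15 mm wide; open, the fingers measure 128 mm over their backs; the gripper's body (75 mm by 188 mm) begins 65 mm behind the grasp point.
Start: joints at [65.466, 7.471, 85.268, -0, 87.261, -4.893], TCP at [0.202, 0.565, 0.219] pointing down, gripper open.
Joint ranges: [-169.43, 169.43], [-51.17, 129.36], [1.28, 143.12], [-76.62, 256.62], [0, 156.53], [-152.29, 152.29]. Speed limits (degrees/s): [136.94, 136.94, 159.86, 180, 180, 180].

## Interface

Orientations are given as a 3x3 rotation matrix whose columns are the frame's x, y, z axes.
In Python, from cell import sensors, imaging, order, nets, robot gives the robot as it stands.
- The arm moves only by the shell command python3 -m jog 'ROWS'. ROWS is JSON, a list of rows, each a list of 3 entries, a list of its own where there are three numbers: the shift along the tool's x, y, z in m, then the turn, a rotation vector about the tool's x, y, z in rad, then the closure in counts, from 0 (fully open) to 255 (shut). A call has 1 to 20 rows; each row is the pose to reach, as a shift and turn from the pose commanded when the call began, along the tool's axes at that moment; what a row does not reach only later rows make up. A row lasts 1/8 s, in which the tool goes at most 62.5 mm and 10.7 degrees, less where a joint would pass 70% of its speed; a pose out of reach is approached as far as the arm can. A call with a gripper value outside its range is refused whole. The fingers move at their own pace and stop on an object; the grip force is fixed at half the most. Time passes only in rows, so rows that repeat a pose let the fingers close. It gives the time, the measured TCP pose, the force, the opening and the grip force at its end, in the units of the state.
- sensors.get_state(): the state, without advancing time (a new reading comes with each control period).
- imaging.grab_frame(name): name is "scene" or "side" or "wrist"; returns a dict with "image" (400x640x3 uint8, blue, green, red), "depth" (400x640 float32, m along the optical axis (not along the pixel's ray), 0 where there is no reading), "fx", "fy", "cx", "cy" (pixels), "dist_coeffs" ([k1, k2, p1, p2, k3] as OpenCV has them; the pictures are not rectified), "rvec" (rotation vector, rad) and "tvec" (3), from world to camera coordinates, as OpenCV has them; the wrist camera has in their place "mount" (4x4, takes a point from camera to tool coordinates, whose origin is the TCP and whose axes are the flange's). Camera axes: x right, y down, z forward; pixel columns grow to the right and rows downward; lengths in m; the calibration is good to about 2 mm. A picture is of the moment at which its call begins: read the wrist's pose just before it.
- order.sign_off(): hands the job in; it is judged then, once.
Trained networks look in the newest picture that a camera, given by its name, has taken for a name from the list of things; names that differ only in an ending like _2 or _b are one class to them, and where a whole thing is asked for, a point or a joint stands for the part that bears it (a point fixed in the world has none). Each returns a list of dicts, best first, with "p" (0 to 1); they miss things now and then, are a little off and sometimes report something else, mostly with a low value. They report only what shows in the picture. A call takes as long as a camera call.
- nets.boxes_of(camera, thing): "box" ([left, top, width, height] in pixels, round what is visible of it).
- nets.silhouettes(camera, thing): "region" (400x640 bool, what is visible of it) and "box" ([left, top, width, height] in pixels, round what is visible of it).
- nets.mark_of(camera, thing): "pixel" ([column, row] in pixels: a listed point, or the origin of a listed thing).
The state is a dict: "clock": time; "joint_pos": joint angles; "joint_vel": joint speeds; "joint_efforts": joint torques, N m; "position": TCP position; "tool_rot": TCP orientation; "contact_force": force on the tool from outside, world axes, zero at the start; "moment": the same for the moment, N m; "gripper_width": opening from 0.0 (shut) to 1.0 (fully open); "grasp_force": force on a finger pad.
Only numpy, scipy, OpenCV 4.12 (cv2) and the standard library are available. Lean on these libraries where they do the work, as an engineer would, in place of code of your own. Each camera call takes 0.05 s, during which the arm holds its last target. There are 200 camera calls.

## Working session

There is one attempt and no reset: what is moved stays moved. The work goes in short steps, Python scripts to look and compute and a shell command to move; the robot and the scene stay as the last step left them, time stands still between calls to the robot, and variables do not carry over. Pictures are saved under pics/ and viewed, at most 10 in all, crops included, and the job is handed in when it is done.

```bash
ls; mkdir -p pics; cat > h.py <<'E'
import numpy as np, cv2
from cell import sensors, imaging, order, nets, robot
def grab(c):
    s=sensors.get_state(); f=imaging.grab_frame(c)
    if 'mount' in f:
        M=np.array(f['mount']); R=np.array(s['tool_rot']); T=np.eye(4);T[:3,:3]=R;T[:3,3]=s['position']
        f['T']=T@M
    else:
        R=cv2.Rodrigues(np.array(f['rvec'],float))[0]; T=np.eye(4);T[:3,:3]=R.T;T[:3,3]=-R.T@np.array(f['tvec'],float).ravel(); f['T']=T
    f['K']=np.array([[f['fx'],0,f['cx']],[0,f['fy'],f['cy']],[0,0,1.]]); f['d']=np.array(f['dist_coeffs'],float)
    return f
def ray(f,px):
    u=cv2.undistortPoints(np.array(px,float).reshape(-1,1,2),f['K'],f['d']).reshape(-1,2)
    return np.c_[u,np.ones(len(u))]
def atz(f,px,z):
    r=ray(f,px)@f['T'][:3,:3].T; o=f['T'][:3,3]
    return o+r*((z-o[2])/r[:,2])[:,None]
def cloud(f,mask=None):
    ok=f['depth']>0
    if mask is not None: ok&=mask
    v,u=np.nonzero(ok); 
    return (ray(f,np.c_[u,v])*f['depth'][v,u][:,None])@f['T'][:3,:3].T+f['T'][:3,3]
def proj(f,P):
    Ti=np.linalg.inv(f['T']); return cv2.projectPoints(np.array(P,float).reshape(-1,3),cv2.Rodrigues(Ti[:3,:3])[0],Ti[:3,3],f['K'],f['d'])[0].reshape(-1,2)
E
python3 - <<'E'
from h import *
print(robot.grip_depth, sensors.get_state())
for c in ['scene','side']:
    f=grab(c); cv2.imwrite(f'pics/{c}0.png',f['image']); print(c,f['T'][:3,3].round(3))
    for t in ['press','mouth','gauge','gauge_tip','board','duster','trigger_pad']:
        m=nets.mark_of(c,t)[:1]; s=nets.silhouettes(c,t)[:1] if t not in('mouth',) else []
        o=[t]
        if m:o+=[np.round(m[0]['pixel'],1),round(m[0]['p'],2)]
        if s:
            P=cloud(f,s[0]['region']); o+=[round(s[0]['p'],2),s[0]['box'],np.median(P,0).round(3),np.percentile(P,[2,98],0).round(3).tolist()] if len(P) else []
        print(*o)
E
```

```text
pics
0.0188 {'clock': 0.0, 'joint_pos': array([ 6.54656193e+01,  7.51528610e+00,  8.53303013e+01,  1.61101887e-03,
        8.72608740e+01, -4.89401451e+00]), 'joint_vel': array([ 0.08410762, -0.02594974, -0.00979343,  0.0441306 ,  0.02818288,
       -0.06130633]), 'joint_efforts': array([ 3.76711405e-04, -5.59821582e+01, -4.91773903e+01,  7.69880810e-02,
        3.48756323e-02, -1.68353745e-04]), 'position': array([0.20140765, 0.56457486, 0.2175758 ]), 'tool_rot': array([[-9.41820351e-01,  3.36115741e-01, -7.97105510e-04],
       [ 3.36116635e-01,  9.41818873e-01, -1.67867390e-03],
       [ 1.86500290e-04, -1.84892966e-03, -9.99998273e-01]]), 'contact_force': array([-0.04504826, -0.88222796, -0.91927985]), 'moment': array([-0.00574635, -0.02996881,  0.0020534 ]), 'grasp_force': 0.0, 'gripper_width': 1.0001424873420015}
scene [1.208 0.631 1.622]
press [324.4 242.8] 0.96 0.91 [298.4, 204.2, 54.8, 58.0] [0.633 0.096 0.026] [[0.518, 0.0, 0.004], [0.705, 0.163, 0.144]]
mouth [338.9 224.3] 0.88
gauge [271.9 153.8] 0.65 0.63 [253.0, 150.3, 24.6, 28.5] [ 0.533 -0.291  0.035] [[0.483, -0.304,
[... 651 characters left out ...]
 [[0.519, -0.004, 0.004], [0.697, 0.164, 0.142]]
mouth [320.5 179.5] 0.69
gauge [330.5 277.2] 0.54 0.62 [322.9, 263.2, 42.3, 20.3] [ 0.538 -0.293  0.035] [[0.481, -0.313, 0.014], [0.623, -0.267, 0.051]]
gauge_tip [365.2 266.5] 0.65 0.67 [320.9, 265.7, 47.1, 22.4] [ 0.531 -0.294  0.035] [[0.478, -0.313, 0.022], [0.624, -0.268, 0.051]]
board 0.92 [296.1, 250.6, 87.5, 68.3] [ 0.522 -0.317  0.015] [[0.414, -0.392, 0.007], [0.644, -0.215, 0.021]]
duster [324.1 153.1] 0.94 0.96 [292.5, 125.5, 53.0, 39.0] [0.605 0.286 0.082] [[0.509, 0.217, 0.007], [0.684, 0.351, 0.098]]
trigger_pad [309.1 141.7] 0.62 0.66 [318.2, 167.8, 26.0, 20.0] [0.595 0.063 0.085] [[0.565, 0.018, 0.044], [0.657, 0.119, 0.132]]
```

```bash
python3 - <<'E'
import cv2,numpy as np
a=cv2.imread('pics/scene0.png')[120:310,215:425]; b=cv2.imread('pics/side0.png')[110:330,230:430]
a=cv2.resize(a,None,fx=2.8,fy=2.8,interpolation=2)
cv2.imwrite('pics/a.png',a);cv2.imwrite('pics/b.png',cv2.resize(b,None,fx=2.7,fy=2.7,interpolation=2))
E
```

```text
(no output)
```

View pics/a.png

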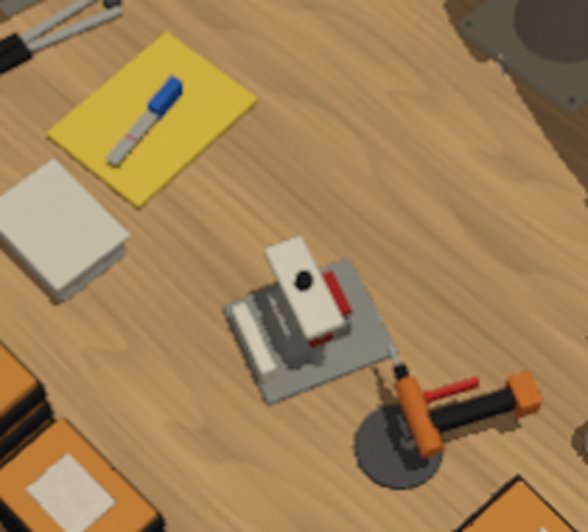

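View pics/b.png

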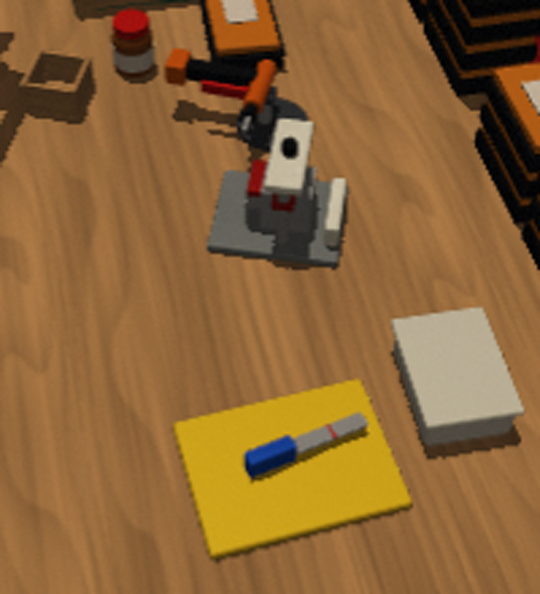

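The scene shows the gauge on the yellow board, with its blade toward +x. The press mouth faces the robot, with its red upper-plate front at scene crop (340,290). The duster's trigger is on its −y/robot side at (450,390).

```bash
python3 - <<'E'
from h import *
for c in ['scene','side']:
    f=grab(c)
    for t,z in [('press',0),('mouth',.061),('gauge',.03),('gauge_tip',.03),('duster',0),('trigger_pad',.077),('board',0)]:
        for m in nets.mark_of(c,t)[:2]: print(c,t,round(m['p'],2),atz(f,m['pixel'],z)[0].round(3))
    # duster color: red trigger, black grip, battery
    hsv=cv2.cvtColor(f['image'],cv2.COLOR_BGR2HSV); P=np.full((400,640,3),np.nan)
    ok=f['depth']>0; P[ok]=cloud(f); 
    def reg(msk,x0,x1,y0,y1,z0=.02,z1=.2):
        q=msk&(P[...,0]>x0)&(P[...,0]<x1)&(P[...,1]>y0)&(P[...,1]<y1)&(P[...,2]>z0)&(P[...,2]<z1); return P[q]
    H,S,V=cv2.split(hsv)
    def desc(n,Q):
        if len(Q)<4: print(n,len(Q));return
        r=cv2.minAreaRect(Q[:,:2].astype(np.float32)*1000); print(n,len(Q),Q.mean(0).round(3),[np.round(x,1) for x in r], 'box',cv2.boxPoints(r).round().tolist())
    desc('redtrig',reg(((H<5)|(H>174))&(S>150),.45,.75,.19,.4,.05))
    desc('orange',reg((H>=6)&(H<20)&(S>170)&(V>120),.45,.75,.19,.4,.06))
    desc('black',reg((V<60),.45,.75,.19,.4,.06))
    desc('blue',reg((H>100)&(H<130)&(S>100),.4,.7,-.4,-.2,.01))
    desc('redpress',reg(((H<6)|(H>172))&(S>130),.5,.75,-.05,.2,.03))
    desc('bridge',reg((S<40)&(V>150),.5,.75,-.05,.2,.13))
    desc('base',reg((S<60),.5,.75,-.05,.2,.008,.02))
E
```

```text
scene press 0.78 [0.603 0.08  0.   ]
scene mouth 0.88 [0.576 0.103 0.061]
scene mouth 0.47 [0.684 0.489 0.061]
scene gauge 0.58 [ 0.515 -0.303  0.03 ]
scene gauge_tip 0.8 [ 0.615 -0.277  0.03 ]
scene duster 0.91 [0.631 0.28  0.   ]
scene trigger_pad 0.43 [0.557 0.28  0.077]
scene board 0.7 [ 0.539 -0.306  0.   ]
redtrig 59 [0.576 0.285 0.084] [array([574.7, 284.6]), array([10.4, 65.7]), np.float64(67.5)] box [[542.0, 292.0], [603.0, 267.0], [607.0, 277.0], [546.0, 302.0]]
orange 328 [0.594 0.302 0.091] [array([569.3, 302.4]), array([ 92.7, 157.4]), np.float64(67.3)] box [[479.0, 290.0], [624.0, 229.0], [660.0, 315.0], [515.0, 375.0]]
black 266 [0.585 0.312 0.086] [array([595.4, 300.4]), array([ 80. , 145.4]), np.float64(32.0)] box [[523.0, 341.0], [600.0, 218.0], [668.0, 260.0], [591.0, 383.0]]
blue 85 [ 0.506 -0.294  0.04 ] [array([ 503.8, -295.7]), array([60.8, 19.2]), np.float64(11.7)] box [[472.0, -292.0], [476.0, -311.0], [536.0, -299.0], [532.0, -280.0]]
redpress 76 [0.593 0.106 0.086] [array([599.1, 111.8]), array([105.9,  37.2]), np.float64(36.1)] box [[545.0, 96.0], [567.0, 
[... 1010 characters left out ...]
672.0, 296.0], [549.0, 403.0]]
black 230 [0.583 0.298 0.084] [array([578.4, 265.2]), array([131.4, 134.6]), np.float64(75.0)] box [[496.0, 219.0], [626.0, 184.0], [660.0, 311.0], [530.0, 346.0]]
blue 168 [ 0.504 -0.304  0.041] [array([ 504.9, -301.2]), array([58.1, 20.2]), np.float64(12.2)] box [[474.0, -297.0], [479.0, -317.0], [535.0, -305.0], [531.0, -285.0]]
redpress 100 [0.586 0.071 0.087] [array([586.1,  70.7]), array([ 43.6, 111. ]), np.float64(14.3)] box [[551.0, 119.0], [579.0, 12.0], [621.0, 22.0], [594.0, 130.0]]
bridge 1
base 749 [0.591 0.062 0.015] [array([608.5,  81.6]), array([154.5, 177.8]), np.float64(70.2)] box [[499.0, 39.0], [666.0, -21.0], [718.0, 124.0], [551.0, 184.0]]
```

```bash
python3 -m jog '[[[-0.45,-0.116,-0.03],[0,0,0],0],[[-0.45,-0.116,-0.03],[0,0,0],0],[[-0.45,-0.116,-0.03],[0,0,0],0],[[-0.45,-0.116,-0.03],[0,0,0],0],[[-0.45,-0.116,-0.03],[0,0,0],0],[[-0.45,-0.116,-0.03],[0,0,0],0],[[-0.45,-0.116,-0.03],[0,0,0],0],[[-0.45,-0.116,-0.03],[0,0,0],0],[[-0.45,-0.116,-0.03],[0,0,0],0],[[-0.45,-0.116,-0.03],[0,0,0],0],[[-0.45,-0.116,-0.03],[0,0,0],0],[[-0.45,-0.116,-0.03],[0,0,0],0]]'
cat > d.py <<'E'
from h import *
f=grab('wrist'); s=sensors.get_state(); print(s['clock'],s['position'].round(4)); print(np.round(f['mount'],3).tolist())
cv2.imwrite('pics/w1.png',f['image']); np.savez('w1.npz',d=f['depth'],i=f['image'],T=f['T'],K=f['K'],dist=f['d'])
P=cloud(f); print(P.min(0),P.max(0))
for t,z in [('duster',0),('trigger_pad',.077)]:
    for m in nets.mark_of('wrist',t)[:2]: print(t,round(m['p'],2),m['pixel'],atz(f,m['pixel'],z)[0].round(4))
E
python3 d.py
```

```text
clock: 3.7
position: [0.5857, 0.3055, 0.2488]
tool_rot: [[-0.942, 0.335, 0.0], [0.335, 0.942, 0.0], [-0.0, 0.0, -1.0]]
contact_force: [0.3, 0.2, 0.2]
gripper_width: 1.002
grasp_force: 0.0
3.75 [0.5859 0.3053 0.2488]
[[-0.001, -0.953, -0.302, 0.085], [1.0, -0.001, -0.0, -0.001], [-0.0, -0.302, 0.953, -0.166], [0.0, 0.0, 0.0, 1.0]]
[ 0.27690715 -0.21030934 -0.00399544] [0.97439085 0.70672057 0.3656766 ]
duster 0.61 [313.0, 198.6] [0.6239 0.2798 0.    ]
trigger_pad 0.74 [185.5, 239.9] [0.5992 0.1297 0.077 ]
trigger_pad 0.58 [299.1, 165.0] [0.5603 0.2886 0.077 ]
```

View pics/w1.png

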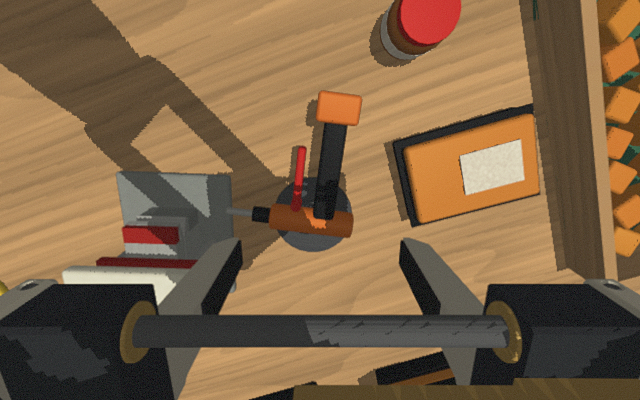

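The wrist view shows the duster: grip from (323,215) up to the battery at (338,105), trigger from (297,208) to (301,148). The grip is turned about 7° relative to the tool.

```bash
cat > e.py <<'E'
from h import *
z=np.load('w1.npz'); f=dict(depth=z['d'],T=z['T'],K=z['K'],d=z['dist']); im=z['i']
P=np.full((400,640,3),np.nan); P[f['depth']>0]=cloud(f)
H,S,V=cv2.split(cv2.cvtColor(im,cv2.COLOR_BGR2HSV))
def d(n,m,x0,x1,y0,y1):
    w=np.zeros_like(m); w[y0:y1,x0:x1]=1; m=m&w&(P[...,2]>.06)&(P[...,2]<.13); Q=P[m]
    r=cv2.minAreaRect(Q[:,:2].astype(np.float32)*1000); c=Q[:,:2].mean(0); a=np.linalg.svd(Q[:,:2]-c,full_matrices=False)[2][0]
    print(n,len(Q),Q.mean(0).round(4),'z90',np.percentile(Q[:,2],[50,90]).round(4),'pca',np.degrees(np.arctan2(a[1],a[0])).round(1),[np.round(x,1) for x in r])
d('trig',((H<5)|(H>172))&(S>150),280,312,140,215)
d('grip',(V<75),300,350,123,205)
d('batt',(H>=5)&(H<22)&(S>150),310,370,85,128)
d('barrel',(H>=5)&(H<22)&(S>150),262,360,200,245)
E
python3 e.py
```

```text
trig 529 [0.5739 0.283  0.0862] z90 [0.0864 0.0876] pca -26.7 [array([573.5, 282.1]), array([11.8, 72.1]), np.float64(64.8)]
grip 1831 [0.5687 0.3206 0.0891] z90 [0.0896 0.0907] pca -27.7 [array([571.4, 311.3]), array([39.5, 98.7]), np.float64(63.1)]
batt 1345 [0.5171 0.3475 0.0944] z90 [0.0945 0.0956] pca 63.0 [array([517.6, 347.5]), array([43.8, 30.3]), np.float64(62.7)]
barrel 1849 [0.6221 0.2784 0.0885] z90 [0.0898 0.0918] pca 62.4 [array([624.9, 277.3]), array([96.1, 44. ]), np.float64(53.5)]
```

```bash
python3 -m jog '[[[0.014,0.003,0.05],[0,0,0.133],0],[[0.014,0.003,0.10],[0,0,0.133],0],[[0.014,0.003,0.15],[0,0,0.133],0],[[0.014,0.003,0.19],[0,0,0.133],0],[[0.014,0.003,0.19],[0,0,0.133],0],[[0.014,0.003,0.19],[0,0,0.133],100],[[0.014,0.003,0.19],[0,0,0.133],180],[[0.014,0.003,0.19],[0,0,0.133],255],[[0.014,0.003,0.19],[0,0,0.133],255],[[0.014,0.003,0.19],[0,0,0.133],255],[[0.014,0.003,0.19],[0,0,0.133],255],[[0.014,0.003,0.19],[0,0,0.133],255]]'
```

```text
clock: 5.35
position: [0.5751, 0.3129, 0.0588]
tool_rot: [[-0.889, 0.458, 0.002], [0.458, 0.889, 0.002], [-0.001, 0.002, -1.0]]
contact_force: [5.4, 3.5, -2.2]
gripper_width: 0.381
grasp_force: 28.7
```

Squeezed to 35.4 mm, which is home. Hold it briefly, release, and check the spring-back on the way up.

```bash
python3 -m jog '[[[0,0,0],[0,0,0],255],[[0,0,0],[0,0,0],255]]'; python3 -m jog '[[[0,0,0],[0,0,0],0],[[0,0,0],[0,0,0],0],[[0,0,0],[0,0,0],0],[[0,0,0],[0,0,0],0],[[0,0,-0.05],[0,0,0],0],[[0,0,-0.10],[0,0,0],0],[[0,0,-0.15],[0,0,0],0],[[0,0,-0.19],[0,0,0],0],[[0,0,-0.19],[0,0,0],0]]'
cat > g.py <<'E'
from h import *
f=grab('wrist'); s=sensors.get_state(); print(s['clock'],s['position'].round(4)); 
cv2.imwrite('pics/w2.png',f['image']); np.savez('w2.npz',d=f['depth'],i=f['image'],T=f['T'],K=f['K'],dist=f['d'])
P=cloud(f); q=P[(abs(P[:,0]-.574)<.05)&(abs(P[:,1]-.283)<.05)]
Pm=np.full((400,640,3),np.nan); Pm[f['depth']>0]=P
H,S,V=cv2.split(cv2.cvtColor(f['image'],cv2.COLOR_BGR2HSV))
m=((H<5)|(H>172))&(S>150)&(Pm[...,2]>.06)&(Pm[...,2]<.13)&(abs(Pm[...,0]-.574)<.06)&(abs(Pm[...,1]-.29)<.05)
Q=Pm[m]; c=Q[:,:2].mean(0); a=np.linalg.svd(Q[:,:2]-c,full_matrices=False)[2][0]; print(len(Q),c,np.degrees(np.arctan2(a[1],a[0])))
E
python3 g.py
```

```text
clock: 5.6
position: [0.5751, 0.3129, 0.0588]
tool_rot: [[-0.889, 0.458, 0.002], [0.458, 0.889, 0.001], [-0.001, 0.002, -1.0]]
contact_force: [5.1, 2.3, -2.3]
gripper_width: 0.39
grasp_force: 28.7
clock: 6.72
position: [0.5765, 0.3135, 0.2541]
tool_rot: [[-0.889, 0.458, 0.008], [0.458, 0.889, 0.004], [-0.005, 0.007, -1.0]]
contact_force: [-0.4, -0.7, 0.2]
gripper_width: 0.998
grasp_force: 0.0
6.775 [0.5754 0.3129 0.2509]
521 [0.57379067 0.2834403 ] -26.822253567339278
```

```bash
python3 -m jog '[[[-0.112,-0.191,0],[0,0,-0.1],0],[[-0.112,-0.191,0],[0,0,-0.1],0],[[-0.112,-0.191,0],[0,0,-0.1],0],[[-0.112,-0.191,0],[0,0,-0.1],0],[[-0.112,-0.191,0],[0,0,-0.1],0],[[-0.112,-0.191,0],[0,0,-0.1],0],[[-0.112,-0.191,0],[0,0,-0.1],0]]'
python3 - <<'E'
from h import *
f=grab('wrist'); s=sensors.get_state(); print(s['clock'],s['position'].round(4)); 
cv2.imwrite('pics/w3.png',f['image']); np.savez('w3.npz',d=f['depth'],i=f['image'],T=f['T'],K=f['K'],dist=f['d'])
for m in nets.mark_of('wrist','mouth')[:2]: print(round(m['p'],2),m['pixel'],atz(f,m['pixel'],.061)[0].round(4))
E
```

```text
clock: 7.65
position: [0.586, 0.0923, 0.2479]
tool_rot: [[-0.931, 0.366, -0.001], [0.366, 0.931, 0.0], [0.001, -0.0, -1.0]]
contact_force: [-0.4, 0.5, -0.2]
gripper_width: 1.0
grasp_force: 0.0
7.7 [0.5861 0.0923 0.2481]
0.74 [322.6, 161.0] [0.5678 0.101  0.061 ]
```

View pics/w3.png

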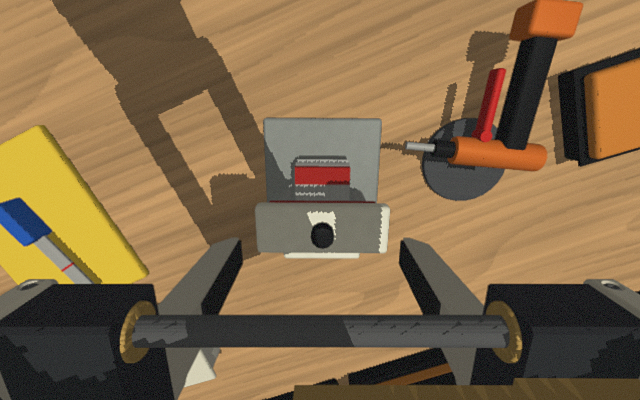

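The base front edge runs from (265,118) to (381,118), and the red plate spans columns 294–350. Both are square to the tool.

```bash
python3 - <<'E'
from h import *
z=np.load('w3.npz'); f=dict(depth=z['d'],T=z['T'],K=z['K'],d=z['dist']); im=z['i']
P=np.full((400,640,3),np.nan); P[f['depth']>0]=cloud(f)
H,S,V=cv2.split(cv2.cvtColor(im,cv2.COLOR_BGR2HSV))
# to tool frame coords (ux=press x guess)
ux=np.array([.931,-.366]); uy=np.array([.366,.931])
g=np.zeros((400,640),bool); g[110:200,255:392]=1
m=g&(abs(P[...,2]-.014)<.006)&(S<60)
# edges by column / row
fr=[];lt=[];rt=[]
for u in range(272,376,2):
    v=np.nonzero(m[:,u])[0]
    if len(v): fr.append((u,v.min()-.5))
for v in range(125,195,2):
    u=np.nonzero(m[v])[0]
    if len(u): lt.append((u.min()-.5,v)); rt.append((u.max()+.5,v))
def line(p):
    Q=atz(f,p,.014)[:,:2]; l=cv2.fitLine(Q.astype(np.float32),cv2.DIST_HUBER,0,.001,.001).ravel(); return l[2:],l[:2],np.degrees(np.arctan2(l[1],l[0]))
for n,p in (('front',fr),('left',lt),('right',rt)):
    c,d,a=line(p); print(n,c,a,'along',c@ux,'across',c@uy)
red=g&(((H<6)|(H>172))&(S>130)); Q=P[red&(P[...,2]>.03)]; print('red',np.percentile(Q,[2,50,98],0).round(4).tolist(),'along',np.percentile(Q[:,:2]@ux,[2,50,98]),'across',np.percentile(Q[:,:2]@uy,[1,50,99]))
r=nets.silhouettes  # unused
b=P[(abs(P[...,2]-.147)<.015)&(np.arange(400)[:,None]>200)&(np.arange(400)[:,None]<260)]; print('bridge across',np.percentile(b[:,:2]@uy,[1,99]),'along',np.percentile(b[:,:2]@ux,[1,99]))
# gauge from this view
h=(H>100)&(H<130)&(S>120)&(P[...,2]>.03)&(P[...,2]<.06); Q=P[h]; print('blue',len(Q),cv2.minAreaRect(Q[:,:2].astype(np.float32)*1000),np.median(Q[:,2]))
E
```

```text
front [0.52674466 0.1206648 ] 67.78337 along 0.4462359659522772 across 0.30512747360020875
left [0.5465976  0.02920807] -21.874277 along 0.4981922107227147 across 0.22724743792228402
right [0.6033912  0.16569671] -21.706764 along 0.5011121837496757 across 0.37510480573773386
red [[0.5622, 0.0688, 0.0821], [0.5779, 0.096, 0.0838], [0.5935, 0.1232, 0.0853]] along [0.49396296 0.50288324 0.51199331] across [0.27177103 0.30106699 0.33027496]
bridge across [0.23810172 0.36367812] along [0.5210501  0.56924095]
blue 1036 ((723.8015747070312, 15.893829345703125), (730.3728637695312, 359.9582824707031), 77.91645050048828) 0.04398292499618181
```

```bash
python3 -m jog '[[[-0.01,-0.06,0],[0,0,-0.1],0],[[-0.067,-0.394,0.05],[0,0,-0.585],0],[[-0.067,-0.394,0.05],[0,0,-0.585],0],[[-0.067,-0.394,0.05],[0,0,-0.585],0],[[-0.067,-0.394,0.05],[0,0,-0.585],0],[[-0.067,-0.394,0.05],[0,0,-0.585],0],[[-0.067,-0.394,0.05],[0,0,-0.585],0],[[-0.067,-0.394,0.05],[0,0,-0.585],0],[[-0.067,-0.394,0.05],[0,0,-0.585],0],[[-0.067,-0.394,0.05],[0,0,-0.585],0]]'
cat > k.py <<'E'
from h import *
f=grab('wrist'); s=sensors.get_state(); print(s['clock'],s['position'].round(4),s['joint_pos'].round(1)); 
cv2.imwrite('pics/w4.png',f['image'])
P=np.full((400,640,3),np.nan); P[f['depth']>0]=cloud(f)
H,S,V=cv2.split(cv2.cvtColor(f['image'],cv2.COLOR_BGR2HSV))
near=(abs(P[...,0]-.54)<.12)&(abs(P[...,1]+.29)<.1)
def rect(n,m):
    Q=P[m]; r=cv2.minAreaRect(Q[:,:2].astype(np.float32)*1000); c=Q[:,:2].mean(0); a=np.linalg.svd(Q[:,:2]-c,full_matrices=False)[2][0]
    print(n,len(Q),np.median(Q,0).round(4),np.round(r[0],1),np.round(r[1],1),round(r[2],1),'pca',np.degrees(np.arctan2(a[1],a[0])).round(2))
k=np.ones((3,3),np.uint8); er=lambda m:cv2.erode(m.astype(np.uint8),k)>0
rect('blue',er(near&(H>100)&(H<130)&(S>120)&(P[...,2]>.04)))
rect('blade',er(near&(S<90)&(P[...,2]>.024)&(P[...,2]<.04)))
E
python3 k.py
```

```text
clock: 9.0
position: [0.5049, -0.2986, 0.199]
tool_rot: [[-0.978, -0.21, 0.001], [-0.21, 0.978, -0.0], [-0.001, -0.0, -1.0]]
contact_force: [0.0, 1.0, -0.1]
gripper_width: 1.001
grasp_force: 0.0
9.05 [ 0.5049 -0.2987  0.199 ] [ -35.6    5.9   89.     0.    85.1 -137.7]
blue 776 [ 0.5008 -0.2996  0.0457] [ 501.7 -299. ] [57.  15.6] 11.7 pca 11.9
blade 877 [ 0.5756 -0.2832  0.0316] [ 580.3 -282.6] [88.  16.4] 11.7 pca 11.52
```

View pics/w4.png

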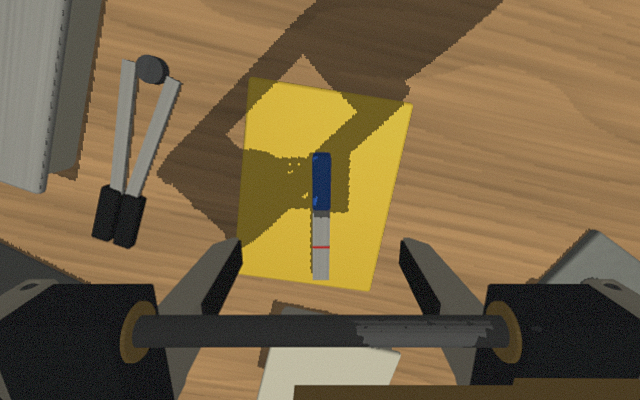

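The gauge lies centred between the fingers: handle at (321,182), red line at (321,247), tip at (321,279). Descend and grasp.

```bash
python3 -m jog '[[[0.001,0,0.05],[0,0,0.007],0],[[0.001,0,0.10],[0,0,0.007],0],[[0.001,0,0.15],[0,0,0.007],60],[[0.001,0,0.17],[0,0,0.007],100],[[0.001,0,0.18],[0,0,0.007],100],[[0.001,0,0.18],[0,0,0.007],120],[[0.001,0,0.18],[0,0,0.007],160],[[0.001,0,0.18],[0,0,0.007],200],[[0.001,0,0.18],[0,0,0.007],255],[[0.001,0,0.18],[0,0,0.007],255],[[0.001,0,0.18],[0,0,0.007],255],[[0.001,0,0.18],[0,0,0.007],255]]'
```

```text
clock: 10.55
position: [0.5033, -0.3003, 0.019]
tool_rot: [[-0.98, -0.201, 0.0], [-0.201, 0.98, -0.0], [-0.0, -0.0, -1.0]]
contact_force: [-0.4, 2.3, 4.8]
gripper_width: 0.214
grasp_force: 30.0
```

Width 19.9 mm means the handle is in the grip. Lift above the bridge height, carry it to 25 mm in front of the mouth, and descend.

```bash
python3 -m jog '[[[0,0,-0.03],[0,0,0],255],[[0,0,-0.08],[0,0,0],255],[[0,0,-0.13],[0,0,0],255],[[-0.004,0.04,-0.17],[0,0,0.12],255],[[-0.008,0.095,-0.17],[0,0,0.24],255],[[-0.01,0.15,-0.17],[0,0,0.36],255],[[-0.012,0.205,-0.17],[0,0,0.48],255],[[-0.014,0.26,-0.17],[0,0,0.583],255],[[-0.016,0.315,-0.17],[0,0,0.583],255],[[-0.017,0.37,-0.17],[0,0,0.583],255],[[-0.018,0.425,-0.17],[0,0,0.583],255],[[-0.018,0.462,-0.15],[0,0,0.583],255],[[-0.018,0.462,-0.10],[0,0,0.583],255],[[-0.018,0.462,-0.06],[0,0,0.583],255],[[-0.018,0.462,-0.04],[0,0,0.583],255],[[-0.018,0.462,-0.032],[0,0,0.583],255],[[-0.018,0.462,-0.032],[0,0,0.583],255],[[-0.018,0.462,-0.032],[0,0,0.583],255],[[-0.018,0.462,-0.032],[0,0,0.583],255]]'
cat > m.py <<'E'
from h import *
import sys
n=sys.argv[1]
ux=np.array([.9285,-.3714]); uy=np.array([.3714,.9285]); M=np.array([.5678,.1003])
s=sensors.get_state(); p=s['position']; print(s['clock'],p.round(4),'tcp in mouth',(p[:2]-M)@ux,(p[:2]-M)@uy,'yaw',np.degrees(np.arctan2(-s['tool_rot'][1,0],-s['tool_rot'][0,0])).round(2),s['contact_force'].round(1),s['joint_pos'].round(1))
for c in ['wrist','side','scene']:
    f=grab(c); cv2.imwrite(f'pics/{c}_{n}.png',f['image'])
    P=np.full((400,640,3),np.nan); P[f['depth']>0]=cloud(f); X=(P[...,:2]-M)@ux; Y=(P[...,:2]-M)@uy; Z=P[...,2]
    H,S,V=cv2.split(cv2.cvtColor(f['image'],cv2.COLOR_BGR2HSV))
    m=(X<.0)&(X>-.15)&(abs(Y)<.03)&(Z>.04)&(Z<.09)
    for nm,q in (('blue',m&(H>100)&(H<130)&(S>120)),('blade',m&(S<70)&(Z<.072)),('redline',m&((H<8)|(H>170))&(S>110)&(Z<.075)&(X<-.004))):
        if q.sum()>3: 
            a=np.polyfit(X[q],Y[q],1)[0] if q.sum()>20 else 0; b=np.polyfit(X[q],Z[q],1)[0] if q.sum()>20 else 0
            print(c,nm,q.sum(),'X',np.percentile(X[q],[1,50,99]).round(4),'Y',np.percentile(Y[q],[2,50,98]).round(4),'Z',np.percentile(Z[q],[2,50,98]).round(4),'slopes',round(a,3),round(b,3))
E
python3 m.py a
```

```text
clock: 12.92
position: [0.4289, 0.1561, 0.0518]
tool_rot: [[-0.928, 0.372, 0.002], [0.372, 0.928, 0.0], [-0.002, 0.001, -1.0]]
contact_force: [-0.2, -0.6, -0.9]
gripper_width: 0.209
grasp_force: 30.0
12.925 [0.4289 0.1561 0.0518] tcp in mouth -0.1497073782184307 0.0002535580368862589 yaw -21.82 [-0.2 -0.6 -0.9] [ 13.6  -6.5 117.5  -0.   68.9 -54.6]
wrist blue 1390 X [-0.1498 -0.1394 -0.1273] Y [-0.0104 -0.0011  0.0083] Z [0.0766 0.0784 0.0797] slopes 0.007 -0.004
wrist blade 1059 X [-0.0919 -0.0799 -0.0633] Y [-0.0101 -0.0007  0.0091] Z [0.0635 0.0645 0.0655] slopes 0.008 -0.006
wrist redline 129 X [-0.0714 -0.0692 -0.0671] Y [-0.0101 -0.0007  0.009 ] Z [0.0639 0.0648 0.0658] slopes 0.51 -0.234
side blue 34 X [-0.1358 -0.1252 -0.1172] Y [-0.0141 -0.0085  0.0056] Z [0.0529 0.0729 0.0839] slopes -0.21 0.612
side blade 102 X [-0.1483 -0.0748 -0.0221] Y [-0.0247 -0.0027  0.0102] Z [0.0589 0.0653 0.0711] slopes 0.096 0.008
side redline 4 X [-0.0693 -0.0675 -0.0667] Y [-0.0058 -0.0012  0.0087] Z [0.0609 0.0638 0.066 ] slopes 0 0
scene blue 38 X [-0.1395 -0.1272 -0.1172] Y [-0.0068  0.0045  0.011 ] Z [0.0495 0.0754 0.0853] slopes -0.117 0.733
scene blade 131 X [-0.1429 -0.0732 -0.0225] Y [-0.0111 -0.0001  0.0168] Z [0.0583 0.0652 0.0716] slopes -0.062 0.007
```

Blade is level, straight, centred to about 1 mm, with the red line 69 mm short of the mouth. Insert in two stages.

```bash
python3 -m jog '[[[-0.010,0.0005,0.0006],[0,0,0],255],[[-0.020,0.0005,0.0006],[0,0,0],255],[[-0.028,0.0005,0.0006],[0,0,0],255],[[-0.034,0.0005,0.0006],[0,0,0],255],[[-0.040,0.0005,0.0006],[0,0,0],255],[[-0.044,0.0005,0.0006],[0,0,0],255],[[-0.048,0.0005,0.0006],[0,0,0],255],[[-0.052,0.0005,0.0006],[0,0,0],255],[[-0.055,0.0005,0.0006],[0,0,0],255],[[-0.055,0.0005,0.0006],[0,0,0],255]]'; python3 m.py b | grep -v scene
```

```text
clock: 14.32
position: [0.4763, 0.1365, 0.0484]
tool_rot: [[-0.929, 0.371, -0.006], [0.371, 0.929, 0.0], [0.006, -0.002, -1.0]]
contact_force: [-4.7, 1.4, -3.8]
gripper_width: 0.213
grasp_force: 30.0
14.325 [0.4763 0.1365 0.0484] tcp in mouth -0.09841207624387253 -0.0003372129429061385 yaw -21.78 [-4.7  1.4 -3.8] [ 1.000e+01  5.000e-01  1.111e+02  1.000e-01  6.870e+01 -5.830e+01]
wrist blue 4203 X [-0.1297 -0.1086 -0.0772] Y [-0.0109 -0.0016  0.0078] Z [0.0529 0.0749 0.0764] slopes 0.0 0.151
wrist blade 1930 X [-0.1267 -0.0395 -0.014 ] Y [-0.0241 -0.0018  0.0208] Z [0.0495 0.0625 0.0713] slopes 0.005 -0.0
wrist redline 131 X [-0.0212 -0.0192 -0.0173] Y [-0.011  -0.0012  0.0087] Z [0.062  0.063  0.0638] slopes -0.211 -0.224
side blue 23 X [-0.1223 -0.073  -0.067 ] Y [-0.0149 -0.008   0.0033] Z [0.0477 0.0696 0.0788] slopes 0.012 0.445
side blade 80 X [-0.1062 -0.0419 -0.0026] Y [-0.0257 -0.0037  0.0094] Z [0.0474 0.0635 0.0688] slopes 0.187 0.036
side redline 5 X [-0.0191 -0.0172 -0.0147] Y [-0.0093 -0.0015  0.0061] Z [0.0593 0.062  0.0662] slopes 0 0
```

```bash
python3 -m jog '[[[-0.003,0,-0.0005],[0,0,0],255],[[-0.006,0,-0.0005],[0,0,0],255],[[-0.008,0,-0.0005],[0,0,0],255],[[-0.008,0,-0.0005],[0,0,0],255],[[-0.008,0,-0.0005],[0,0,0],255],[[-0.008,0,-0.0005],[0,0,0],255]]'; python3 m.py c | grep wrist;
python3 -c "
import cv2
a=cv2.imread('pics/wrist_c.png');cv2.imwrite('pics/v.png',cv2.resize(a[100:300,200:440],None,fx=2.5,fy=2.5,interpolation=2))"
```

```text
clock: 15.22
position: [0.4843, 0.1332, 0.049]
tool_rot: [[-0.928, 0.371, -0.005], [0.371, 0.928, 0.0], [0.005, -0.002, -1.0]]
contact_force: [-4.9, 2.2, -4.5]
gripper_width: 0.215
grasp_force: 30.0
wrist blue 4206 X [-0.1211 -0.1001 -0.0683] Y [-0.011  -0.0018  0.0077] Z [0.0533 0.0755 0.0769] slopes -0.001 0.147
wrist blade 1901 X [-1.002e-01 -2.990e-02 -1.000e-04] Y [-0.024  -0.0013  0.0207] Z [0.0506 0.0628 0.0712] slopes -0.0 -0.013
wrist redline 127 X [-0.0127 -0.0107 -0.009 ] Y [-0.0113 -0.002   0.0079] Z [0.062  0.0631 0.064 ] slopes 0.144 -0.266
```

View pics/v.png

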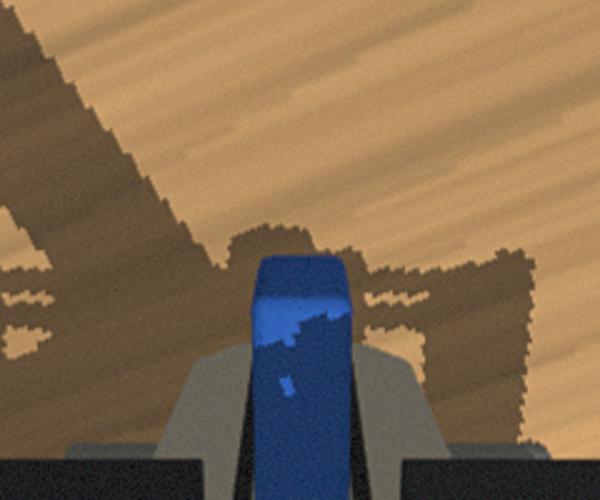

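```bash
cat > n.py <<'E'
from h import *
ux=np.array([.9285,-.3714]); uy=np.array([.3714,.9285]); M=np.array([.5678,.1003])
s=sensors.get_state(); p=s['position']; print(s['clock'],p.round(4),s['contact_force'].round(1),s['moment'].round(2))
f=grab('wrist'); cv2.imwrite('pics/n.png',f['image'])
P=np.full((400,640,3),np.nan); P[f['depth']>0]=cloud(f); X=(P[...,:2]-M)@ux; Y=(P[...,:2]-M)@uy; Z=P[...,2]
H,S,V=cv2.split(cv2.cvtColor(f['image'],cv2.COLOR_BGR2HSV))
q=(abs(Y+.001)<.008)&(X>-.064)&(X<-.003)&(Z>.055)&(Z<.068)
for lo in np.arange(-.065,-.0,.01):
    w=q&(X>=lo)&(X<lo+.01)
    if w.sum()>5: print(lo.round(3),w.sum(),np.median(Z[w]).round(5))
print('slope',np.polyfit(X[q],Z[q],1))
h=(H>100)&(H<130)&(S>120)&(abs(Y)<.009)&(Z>.07)&(Z<.085); print('handle top slope',np.polyfit(X[h],Z[h],1))
r=(abs(Y)<.012)&((H<8)|(H>170))&(S>110)&(Z<.068)&(Z>.055)&(X<.0); print('red',r.sum(),np.median(X[r]) if r.sum() else '')
u=((H<8)|(H>170))&(S>110)&(Z>.07)&(X>-.01)&(X<.04)&(abs(Y)<.04); print('upper plate red: X',np.percentile(X[u],[1,50,99]),'Y',np.percentile(Y[u],[1,50,99]),'Z',np.percentile(Z[u],[1,50,99])) if u.sum()>5 else 0
E
python3 n.py; python3 -m jog '[[[0,0,-0.001],[0,0,0],255],[[0,0,-0.002],[0,0,0],255],[[0,0,-0.002],[0,0,0],255],[[0,0,-0.002],[0,0,0],255]]'; python3 n.py
```

```text
15.375 [0.4843 0.1332 0.0491] [-5.1  2.4 -4.7] [0.46 1.24 0.01]
-0.035 289 0.06274
-0.025 345 0.06287
-0.015 321 0.06307
slope [0.01355986 0.06313732]
handle top slope [0.02719267 0.07819203]
red 128 -0.010769627359249113
clock: 15.92
position: [0.4851, 0.1331, 0.0516]
tool_rot: [[-0.928, 0.372, -0.003], [0.372, 0.928, 0.0], [0.003, -0.001, -1.0]]
contact_force: [-5.0, 2.0, -4.1]
gripper_width: 0.216
grasp_force: 30.0
15.925 [0.4851 0.1331 0.0516] [-5.   2.  -4.1] [ 0.42  1.21 -0.04]
-0.035 217 0.06386
-0.025 329 0.06386
-0.015 302 0.06386
-0.005 67 0.06358
slope [-0.00562611  0.063737  ]
handle top slope [0.01819548 0.07982743]
red 127 -0.010569136339562718
```

```bash
python3 - <<'E'
from h import *
ux=np.array([.9285,-.3714]); uy=np.array([.3714,.9285]); M=np.array([.5678,.1003])
z=np.load('w3.npz'); f=dict(depth=z['d'],T=z['T'],K=z['K'],d=z['dist'])
P=cloud(f); X=(P[:,:2]-M)@ux; Y=(P[:,:2]-M)@uy; Z=P[:,2]
b=(abs(Y)<.06)&(Z>.011)&(Z<.017)&(X<0)&(X>-.1); print('base front',np.percentile(X[b],[.5,1]))
for a in np.arange(.02,.1,.008):
    q=(abs(Y)<.028)&(Z>=a)&(Z<a+.008)&(X>-.04)&(X<.04)
    if q.sum()>5: print(a.round(3),q.sum(),np.percentile(X[q],[1,5,50,99]).round(4))
v=proj(f,[np.r_[M+ux*x,zz] for x in (-.045,0) for zz in (.014,.052,.07,.084)]); print(v.round(1).tolist())
im=z['i'];print([ (r,im[r,322].tolist(),f['depth'][r,322].round(4)) for r in range(148,190,2)])
E
```

```text
base front [-0.04551378 -0.04536185]
0.02 44 [0.0001 0.0001 0.0004 0.0006]
0.028 48 [0.0002 0.0002 0.0004 0.0007]
0.036 43 [0.0001 0.0002 0.0004 0.0006]
0.044 43 [-0.001  -0.0009  0.0002  0.0017]
0.052 98 [-0.0011 -0.0011  0.0003  0.0015]
0.068 201 [-0.001  -0.0009  0.0003  0.0021]
0.076 1295 [0.0018 0.0022 0.0223 0.0394]
0.084 554 [0.0019 0.003  0.0164 0.0393]
0.092 40 [0.0386 0.0386 0.0388 0.0392]
[[322.1, 118.5], [322.2, 120.2], [322.3, 121.2], [322.4, 122.0], [321.8, 154.5], [322.0, 159.8], [322.1, 162.7], [322.1, 165.1]]
[(148, [131, 140, 139], np.float32(0.3988)), (150, [133, 148, 144], np.float32(0.3978)), (152, [130, 140, 139], np.float32(0.4003)), (154, [135, 141, 138], np.float32(0.4025)), (156, [71, 78, 73], np.float32(0.3939)), (158, [69, 71, 72], np.float32(0.3792)), (160, [153, 164, 164], np.float32(0.3651)), (162, [98, 102, 103], np.float32(0.347)), (164, [120, 126, 127], np.float32(0.3422)), (166, [75, 83, 104], np.float32(0.3414)), (168, [38, 40, 153], np.float32(0.3357)), (170, [40, 46, 159], np.float32(0.3355)), (172, [38, 49, 159], np.float32(0.3374)), (174, [37, 43, 159], np.float32(0.3363)), (176, [41, 44, 159], np.float32(0.3394)), (178, [33, 42, 156], np.float32(0.338)), (180, [38, 44, 157], np.float32(0.3405)), (182, [46, 48, 165], np.float32(0.3394)), (184, [77, 83, 157], np.float32(0.3404)), (186, [81, 83, 84], np.float32(0.3418)), (188, [81, 85, 83], np.float32(0.3429))]
```

```bash
python3 -m jog '[[[-0.002,0.0005,0],[0,0,0],255],[[-0.004,0.001,0],[0,0,0],255],[[-0.006,0.001,0],[0,0,0],255],[[-0.008,0.001,0],[0,0,0],255],[[-0.0095,0.001,0],[0,0,0],255],[[-0.0107,0.001,0],[0,0,0],255],[[-0.0107,0.001,0],[0,0,0],255],[[-0.0107,0.001,0],[0,0,0],255],[[-0.0107,0.001,0],[0,0,0],255]]'; python3 n.py; python3 m.py d|grep wrist
```

```text
clock: 17.1
position: [0.4956, 0.13, 0.0516]
tool_rot: [[-0.928, 0.372, -0.003], [0.372, 0.928, -0.0], [0.003, -0.001, -1.0]]
contact_force: [-4.6, 2.0, -5.3]
gripper_width: 0.213
grasp_force: 30.0
17.1 [0.4956 0.13   0.0516] [-4.6  2.  -5.3] [ 0.48  1.17 -0.01]
-0.025 188 0.06393
-0.015 327 0.06388
-0.005 62 0.06392
slope [-0.01477761  0.06373225]
handle top slope [0.01737087 0.07959216]
red 42 -0.0006117550793161943
wrist blue 4259 X [-0.1098 -0.0889 -0.0564] Y [-0.0098 -0.0005  0.009 ] Z [0.0562 0.0782 0.0795] slopes -0.002 0.135
wrist blade 1562 X [-1.068e-01 -1.800e-02 -1.000e-04] Y [-0.0227 -0.0007  0.0218] Z [0.0514 0.0639 0.0718] slopes 0.006 -0.005
```

```bash
python3 - <<'E'
from h import *
ux=np.array([.9285,-.3714]); uy=np.array([.3714,.9285]); M=np.array([.5678,.1003])
f=grab('wrist'); P=np.full((400,640,3),np.nan); P[f['depth']>0]=cloud(f); X=(P[...,:2]-M)@ux; Y=(P[...,:2]-M)@uy; Z=P[...,2]
H,S,V=cv2.split(cv2.cvtColor(f['image'],cv2.COLOR_BGR2HSV))
r=(abs(Y)<.0095)&((H<8)|(H>170))&(S>90)&(Z<.067)&(Z>.058)&(abs(X)<.01); print(r.sum(),np.percentile(X[r],[1,50,99]),np.argwhere(r)[:,0].min(),np.argwhere(r)[:,0].max())
g=grab('side')['image']; h=grab('scene')['image']
w=cv2.resize(f['image'][170:290,240:400],None,fx=4.5,fy=4.5,interpolation=2)[:, :720]
cv2.imwrite('pics/fin.png',w)
print(proj(f,np.r_[M,.0638]))
E
```

```text
122 [-0.00177867  0.00051018  0.00222632] 373 376
[[321.14573835 373.58842002]]
```

View pics/fin.png

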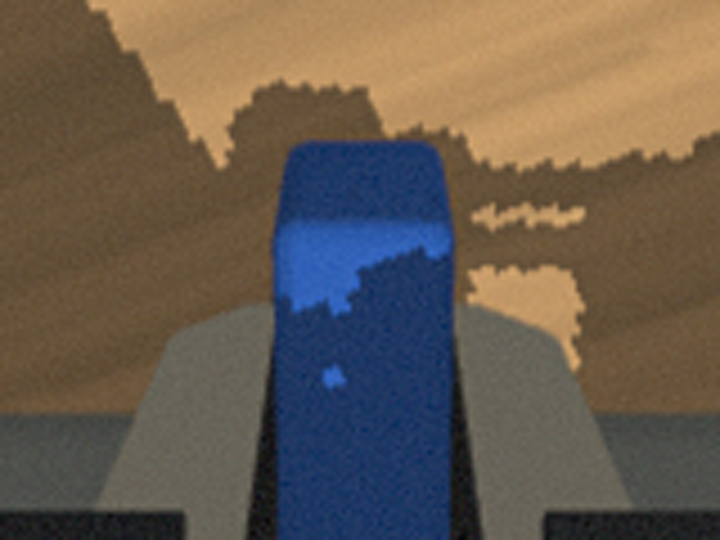

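The handle is square in the grip. The line is lower in the image, at rows 373–376, so crop there.

```bash
python3 - <<'E'
from h import *
f=grab('wrist')['image']; cv2.imwrite('pics/fin2.png',cv2.resize(f[320:400,260:380],None,fx=6.6,fy=6.6,interpolation=cv2.INTER_CUBIC))
E
```

```text
(no output)
```

View pics/fin2.png

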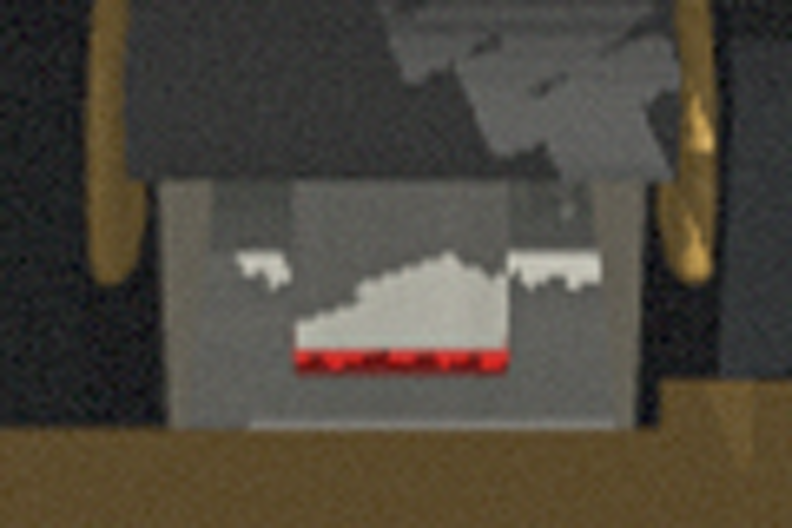

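```bash
python3 -c "
from cell import sensors,order
s=sensors.get_state();print(s['clock'],s['position'],s['grasp_force'],s['contact_force'])
print(order.sign_off())"
```

```text
17.5 [0.49559041 0.13002156 0.05163629] 29.998921751976013 [-4.71261113  2.22836005 -4.96874023]
the job is handed in; nothing more can be done
None
```

The job is handed in at 17.5 s: the trigger was squeezed home and sprang back, and the gripper still holds the gauge by its handle with the blade snug, level and centred between the jaw plates, its red line within about 1 mm of the plates' front edge.

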